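# Set the sliding leg of a luthier's length jig and close its cam lever

## Task

On the plywood length jig, slide the dark fingerboard blank flat over the board, without lifting it, squarely onto the cork inlay with its end up to the wooden end stop. Then push the spring-loaded sliding leg by its upright cross-plate until the line across the leg reaches the guide block (45 mm of travel), and while one finger keeps the leg there draw the cam lever closed, fully folded alongside the leg, with the other finger. Do not let go: finish while still holding the leg at its mark, lever closed and blank in place, and leave the other things on the bench alone.

Things in the scene. Friction and masses are not known exactly. Their poses are not given: they have to be found in the camera images.
- jig: Length jig, fixed to the bench: plywood board 270 (x) x 460 (y) x 12 mm. Origin on the bench under the board, which spans x -145..125, y -230..230 mm. Jig x points roughly away from the robot, y to its left, z up. Other entries give places as jig-frame mm, z from the bench. Board top z 12. Nothing stands on it but leg, guide block, lever, end stop, blank and a tin
- cork_center (a point): Centre of the cork inlay (x 30, y 120, z 12), flush with the board: x -12..72, y 40..200. At its +y end stands the end stop, a wooden block x -20..80, y 200..220, top z 37; the blank butts on its face at y 200, so the blank's centre belongs at x 30, y 125
- guide_end (a point): Top of the -y end face of the wooden guide block that the leg runs through (x 30, y -60, z 35); the dark line across the leg's top comes to this face at the mark. Block: x 7..53, y -60..-5, top z 35. Lever boss beside it: x 53..79, y -33..-3, top z 34
- blank_center (a point): Centre of the dark wooden fingerboard blank, 52 (its x) x 150 (its y) x 10 mm, about 0.12 kg, loose, starting flat on the front part of the board, turned up to 0.3 rad from the jig. Its centre is at z 17 when flat on the board. It can be pinched across its 52 mm width and dragged
- leg (a joint): Travel of the sliding leg along jig +y (towards the cork), m: 0 = sprung right back (start), 0.045 = line on the leg meets the guide block (wanted, within 4 mm), 0.055 = stop. A spring draws it back with 2.5 N at 0, 5 N at the mark. Aluminium bar 22 x 12 mm, axis at x 30, z 21; at the mark its nose is at y 47, 3 mm short of a blank that butts on the end stop
- plate_face (a point): Middle of the pushed (-y) face of the leg's upright aluminium cross-plate, at x 14.5, z 46. The plate, 79 (x) x 8 (y) x 50 mm (z 15..65), is one piece with the leg and spans x -25..54. Pushed face at y -130 with the leg at 0, y -85 at the mark. Space behind it (-y) is free
- lever (a joint): Angle of the steel cam lever about its vertical hinge, rad: 0 = closed, folded parallel to the leg (wanted, below 0.06; hard stop at 0); starts open 0.34 to 0.44 (stop). Stays where left; about 2.5 N at the post moves it
- lever_post (a point): Axis of the lever's upright post, 12 mm thick, z 36..71, this point at z 59; 80 mm from the hinge, on an arm 11 mm wide at z 36..44. Closed at x 66, y -95; open 0.44 at x 100, y -87. Close it by drawing it to -x from its +x side: with fingers 55 to 65 mm apart along jig x, the outer passes beyond the post while the inner bears on the plate
- lever_hinge (a point): Lever's hinge axis, at x 66, y -15, z 40, on the boss beside the guide block
- tin: Bystander: small open steel tin, 44 mm across, 35 mm high, on the board's near right corner; origin at its underside
- glue: Bystander: white glue bottle, 54 mm across, 130 mm high, on the bench left of the jig; origin at its underside
- driver: Bystander: screwdriver lying on the bench right of the jig
- offcut: Bystander: pale wood offcut 50 x 90 x 35 mm on the bench left of the jig; origin at its underside
There are look-alikes about, which are no part of the job. Of the things that look like the part that bears blank_center, the smallest one is meant.

How it is judged (in metres and radians):
On the way, in this order (a step that is already met when the one before it is completed fails the run):
1. the blank lies flat and square on the cork, its end up to the end stop (within 12 mm) (x of blank_center in the frame of jig between 0.016 and 0.044 m and y of blank_center in the frame of jig between 0.113 and 0.13 m and angle between the y axis of blank_center and the y axis of jig, either way round below 0.12 rad and height (world z) of blank_center below 0.022 m), for 0.2 s.
2. a finger holds the leg at its mark (45 mm, within 4 mm) with the lever still open (value of joint leg between 0.041 and 0.049 m and contact force between the fingers and leg above 0.5 N and value of joint lever above 0.25 rad), for 0.2 s.
At the end, for the whole second after the job is handed in: The fingers still press on the leg's cross-plate (over 0.5 N) with the leg at 45 mm within 4 mm and at rest, the lever is closed (below 0.06 rad), and the blank lies flat on the cork, within 14 mm of its centre line, square within 0.12 rad, its end within 10 mm of the end stop (value of joint leg between 0.041 and 0.049 m and contact force between the fingers and leg above 0.5 N and value of joint lever below 0.06 rad and x of blank_center in the frame of jig between 0.016 and 0.044 m and y of blank_center in the frame of jig between 0.115 and 0.13 m and angle between the y axis of blank_center and the y axis of jig, either way round below 0.12 rad and height (world z) of blank_center below 0.022 m and velocity of joint leg between -0.01 and 0.01 m/s); the arm keeps its last pose, push and grip.
It fails at once if the blank is lifted off the board (over 13 mm) (height (world z) of blank_center above 0.03 m).
It fails at once if the lever is closed while the leg is not held at its mark (more than 7 mm off with the lever below 0.2 rad) (value of joint lever below 0.2 rad and (value of joint leg below 0.038 m or value of joint leg above 0.052 m)).
It fails at once if a bystander is shifted by more than 30 mm (distance of any of tin, glue, driver, offcut from where it was at the start of the episode above 0.03 m).
It also fails if it takes over 51 s, if anything falls off the work surface, if the arm or the gripper's body presses on something with over 40 N, if the wrist force passes 120 N, or if a joint passes its speed limit or range.

## Robot

A 6-joint arm with a two-finger parallel gripper is mounted at the origin on the work surface. World frame = base frame: x ahead of the robot, y to its left, z up, the work surface at z = 0. Lengths are in m, angles in degrees, forces in N, time in s.
With the tool pointing down it reaches from about 0.275 to 0.85 m from the base axis. Payload 19 kg.
Tool frame: the origin (TCP) lies at the very end of the fingers, on their centre line; the grasp point (between the pads) lies pinch_z behind it (pinch_z is the distance from the TCP to the grasp point, in m); z points along the fingers, y is the line along which they close (so a half turn about z gives the same grasp; the last joint's range is limited). The gripper opens to 85 mm and grips with 20 to 120 N. Pads are 22 mm wide; open, the fingers measure 114 mm over their backs; the gripper's body (76 mm by 85 mm) begins 54 mm behind the grasp point. The pads swing forward as they close: fully open they stand 13 mm farther back than shut.
Start: joints at [-77.12, 8.623, 82.357, -0, 89.026, -7.678], TCP at [0.202, -0.538, 0.198] pointing down, gripper open.
Joint ranges: [-160.23, 160.23], [-39.13, 120.54], [6.94, 153.29], [-79.49, 259.48], [9.18, 160.14], [-161.06, 161.06]. Speed limits (degrees/s): [108.29, 108.29, 127.2, 172.46, 172.46, 172.46].

## Interface

Orientations are given as [roll, pitch, yaw] about the fixed x, y, z axes, in that order (R = Rz(yaw) Ry(pitch) Rx(roll)).
In Python, from cell import * gives the robot as it stands.
- The arm moves only by the tool step_arm, never from a script. Its argument "deltas" is a list of rows, each a list of 6 numbers: the shift along the tool's x, y, z in cm, then the turn, a rotation vector about the tool's x, y, z in degrees. A call has 1 to 5 rows; each row is the pose to reach, as a shift and turn from the pose commanded when the call began, along the tool's axes at that moment; what a row does not reach only later rows make up. A row lasts 1/12 s, in which the tool goes at most 41.7 mm and 7.16 degrees, less where a joint would pass 70% of its speed; a pose out of reach is approached as far as the arm can. A call with a gripper value outside its range is refused whole. "gripper" is the opening, from 0 (shut) to 1 (fully open), set as the call begins (left out, the last holds). The fingers move at their own pace and stop on an object; "squeeze" is the grip in N (left out, the last holds). Time passes only in rows, so rows that repeat a pose let the fingers close. It gives the time, the measured TCP pose, the force, the opening and the grip force at its end, in the units of the state.
- observe(): the state, without advancing time (a new reading comes with each control period).
- read_camera(name): name is "scene" or "top"; returns a dict with "image" (420x560x3 uint8, red, green, blue), "mtx" (3x3 intrinsics, pixels), "R" (3x3) and "t" (3): a world point X has camera coordinates R X + t. Camera axes: x right, y down, z forward; pixel columns grow to the right and rows downward; lengths in m; the calibration is good to about 2 mm. A picture is of the moment at which its call begins. There is no depth.
- finish_job(): hands the job in; it is judged then, once.
The state is a dict: "t": time; "qpos": joint angles; "joint_vel": joint speeds; "effort": joint torques, N m; "eef_pos": TCP position; "orientation": TCP orientation; "wrist_force": force on the tool from outside, world axes, zero at the start; "ft_torque": the same for the moment, N m; "gripper_width": finger opening in m; "grip_force": force on a finger pad.
Only numpy, scipy, OpenCV 4.12 (cv2) and the standard library are available. Lean on these libraries where they do the work, as an engineer would, in place of code of your own. Each camera call takes 0.05 s, during which the arm holds its last target. There are 200 camera calls.

## Working session

There is one attempt and no reset: what is moved stays moved. The work goes in short steps, Python scripts to look and compute and a tool call to move; the robot and the scene stay as the last step left them, time stands still between calls to the robot, and variables do not carry over. Pictures are saved under pics/ and viewed, at most 10 in all, crops included, and the job is handed in when it is done.

Besides the shell and the picture viewer there is one more tool, called as name(argument=value, ...), one argument or row to a line, values as JSON. step_arm: Moves the arm, as the interface text tells. Its arguments: {"type":"object","properties":{"deltas":{"type":"array"},"gripper":{"type":"number"},"squeeze":{"type":"number"}},"required":["deltas"]}

```bash
mkdir -p pics; python3 - <<'E'
from cell import *
import cv2
s=observe(); print({k:s[k] for k in ('t','eef_pos','orientation','gripper_width')})
for n in('scene','top'):
    c=read_camera(n); cv2.imwrite(f'pics/{n}0.png',c['image'][:,:,::-1]); print(n,c['mtx'].tolist(),c['R'].tolist(),c['t'].tolist())
E
ls
```

```text
{'t': 0.0, 'eef_pos': array([ 0.2018125 , -0.53809074,  0.19727219]), 'orientation': array([-1.79927643e+02, -8.88350077e-03,  2.05578178e+01]), 'gripper_width': 0.08554970757327238}
scene [[401.36410246657783, 0.0, 278.2353567981126], [0.0, 401.36410246657783, 213.44485528345027], [0.0, 0.0, 1.0]] [[-0.03263571174196571, 0.9994248160739586, 0.009216687833970623], [0.7208922171173741, 0.029925685376458285, -0.692400797699097], [-0.6922783555902147, -0.01595275431650495, -0.721454217543307]] [0.03870839127699956, -0.3521158370073275, 1.5057822132678225]
top [[385.414459368382, 0.0, 277.1865769196328], [0.0, 385.414459368382, 208.3532644293231], [0.0, 0.0, 1.0]] [[0.014782173551928943, -0.9998902649684805, -0.0009722995127993525], [-0.989669253468124, -0.014492369054403983, -0.14263498862143517], [0.14260524564309204, 0.0030707100893590236, -0.9897748807959418]] [-0.01921241714015724, 0.5306010796977729, 0.9919342226129789]
pics
```

View pics/top0.png

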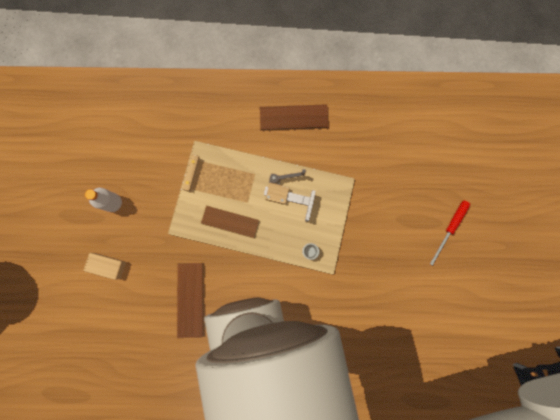

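View pics/scene0.png

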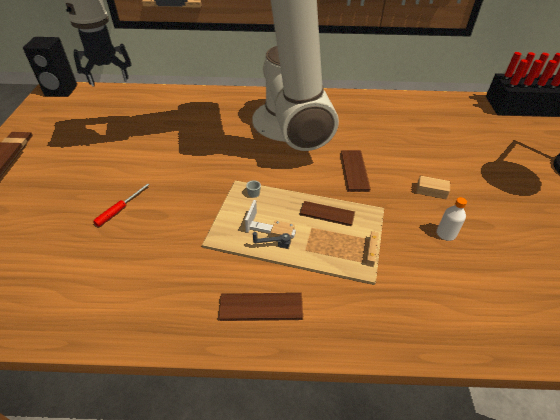

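The top view shows the board with corners near (196,142), (354,178), (335,272) and (170,235). The blank on the board is at about (230,221), the cork at (225,182), the leg and plate at (310,205), the lever post at (306,176) and the tin at (312,252). The two other dark boards, at (294,118) and (190,300), are larger and off the jig.

```bash
cat > h.py <<'E'
from cell import *
import cv2, numpy as np
def toplane(c,uv,z):
    uv=np.atleast_2d(np.float64(uv)); d=np.c_[uv,np.ones(len(uv))]@np.linalg.inv(c['mtx']).T@c['R']
    o=-c['R'].T@c['t']; return (o+d*((z-o[2])/d[:,2])[:,None])[:,:2]
def proj(c,X):
    p=(np.atleast_2d(X)@c['R'].T+c['t'])@c['mtx'].T; return p[:,:2]/p[:,2:]
def seg(c,box,f,k=0):
    hsv=cv2.cvtColor(np.ascontiguousarray(c['image']),cv2.COLOR_RGB2HSV).astype(int); m=f(hsv[...,0],hsv[...,1],hsv[...,2]).astype(np.uint8)
    w=np.zeros_like(m); x0,y0,x1,y1=box; w[y0:y1,x0:x1]=m[y0:y1,x0:x1]
    if k: w=cv2.morphologyEx(w,cv2.MORPH_CLOSE,np.ones((k,k)))
    cs=cv2.findContours(w,cv2.RETR_EXTERNAL,cv2.CHAIN_APPROX_NONE)[0]
    return max(cs,key=cv2.contourArea)
def rect(c,cn,z):
    P=toplane(c,cn.reshape(-1,2),z)*1000
    (cx,cy),(w,h),a=cv2.minAreaRect(P.astype(np.float32)); b=cv2.boxPoints(((cx,cy),(w,h),a))
    e=max((b[1]-b[0],b[2]-b[1]),key=np.linalg.norm); 
    if e[1]<0:e=-e
    return np.array([cx,cy]),sorted((w,h)),np.degrees(np.arctan2(-e[0],e[1]))
E
python3 - <<'E'
from h import *
cams={n:read_camera(n) for n in('top','scene')}
hsv=cv2.cvtColor(np.ascontiguousarray(cams['top']['image']),cv2.COLOR_RGB2HSV)
for u,v in((230,240),(260,160),(230,221),(225,182),(330,200),(150,180),(250,290)): print(u,v,hsv[v,u])
hs=cv2.cvtColor(np.ascontiguousarray(cams['scene']['image']),cv2.COLOR_RGB2HSV)
for u,v in((240,205),(290,200),(328,213),(340,262),(190,240),(300,290)): print(u,v,hs[v,u])
E
```

```text
230 240 [ 19 108 204]
260 160 [ 19 106 210]
230 221 [ 13 156 132]
225 182 [ 17 136 185]
330 200 [ 19 107 205]
150 180 [ 16 168 173]
250 290 [ 15 158 186]
240 205 [ 19 129 231]
290 200 [ 19 128 221]
328 213 [ 11 181 104]
340 262 [ 18 130 221]
190 240 [ 14 181 185]
300 290 [ 15 186 186]
```

```bash
python3 - <<'E'
from h import *
cams={n:read_camera(n) for n in('top','scene')}
R={'top':((160,130,365,280),(198,203,262,240),lambda h,s,v:(s<130)&(v>150)),'scene':((195,175,392,285),(296,198,358,228),lambda h,s,v:(s<155)&(v>170))}
for n,c in cams.items():
    bb,kb,f=R[n]
    cn=seg(c,bb,f,9); print(n,'board',rect(c,cn,.012))
    k=seg(c,kb,lambda h,s,v:v<150); print('blank',rect(c,k,.022),rect(c,k,.017))
    o=c['image'][:,:,::-1].copy(); cv2.drawContours(o,[cn,k],-1,(255,0,255),1)
    x0,y0,x1,y1=bb; cv2.imwrite(f'pics/c_{n}.png',cv2.resize(o[y0:y1,x0:x1],None,fx=3.8,fy=3.8,interpolation=cv2.INTER_CUBIC))
a=cv2.imread('pics/c_top.png');b=cv2.imread('pics/c_scene.png');w=max(a.shape[1],b.shape[1])
p=lambda i:cv2.copyMakeBorder(i,0,0,0,w-i.shape[1],cv2.BORDER_CONSTANT)
j=np.vstack([p(a),p(b)]);s=min(800/j.shape[1],600/j.shape[0]);cv2.imwrite('pics/j.png',cv2.resize(a,None,fx=1,fy=1))
E
```

```text
top board (array([542.71166992,  31.22969055]), [271.80279541015625, 461.97760009765625], np.float32(-12.811414))
blank (array([495.05291748, 114.72090912]), [48.50564193725586, 151.2428741455078], np.float32(-14.471857)) (array([495.58947754, 115.34518433]), [48.739871978759766, 151.97317504882812], np.float32(-14.471866))
scene board (array([535.77203369,  32.32824707]), [286.39276123046875, 460.6206970214844], np.float32(-12.859797))
blank (array([502.17996216, 114.1396637 ]), [60.51424026489258, 151.46365356445312], np.float32(-14.545599)) (array([497.33151245, 114.8605957 ]), [60.88318634033203, 152.38699340820312], np.float32(-14.545612))
```

View pics/c_top.png

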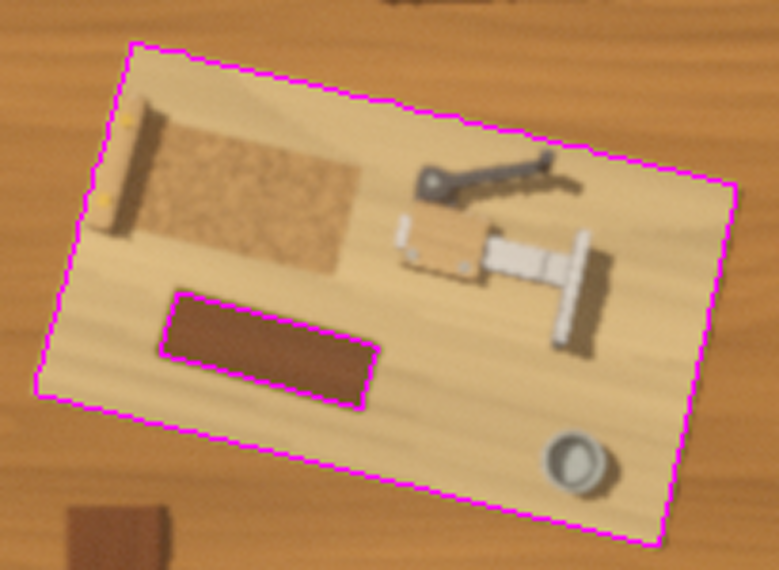

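The contours fit the board and the blank well. The jig yaw is about -12.8°, with its origin near (0.5525, 0.029). The blank is at (0.495, 0.115) with yaw -14.5°.

```bash
cat >> h.py <<'E'
from scipy.spatial.transform import Rotation as Ro
JO=np.array([.5525,.029]); JY=-12.8
def j2w(x,y): a=np.radians(JY); return JO+np.array([[np.cos(a),-np.sin(a)],[np.sin(a),np.cos(a)]])@np.array([x,y])/1000
def w2j(p): a=np.radians(JY); return np.array([[np.cos(a),np.sin(a)],[-np.sin(a),np.cos(a)]])@(np.array(p)-JO)*1000
def delta(xy,z,yaw):
    s=observe(); R0=Ro.from_euler('xyz',s['orientation'],degrees=True); R1=Ro.from_euler('xyz',[180,0,yaw],degrees=True)
    d=R0.inv().apply(np.r_[xy,z]-s['eef_pos'])*100
    return np.round(d,2),np.round((R0.inv()*R1).as_rotvec(degrees=True),2)
E
python3 - <<'E'
from h import *
import cell
print([k for k in dir(cell) if k[0]!='_'], globals().get('pinch_z'))
print(delta([.495,.115],.1,75.5)); s=observe();print(s['eef_pos'],s.keys())
print(w2j([.495,.115]))
E
```

```text
['MotionError', 'finish_job', 'observe', 'pinch_z', 'read_camera'] 0.0187
(array([ 50.39, -50.87,   9.79]), array([-2.000e-02, -2.000e-02, -5.494e+01]))
[ 0.20186257 -0.53827697  0.19766822] dict_keys(['t', 'qpos', 'joint_vel', 'effort', 'eef_pos', 'orientation', 'wrist_force', 'ft_torque', 'grip_force', 'gripper_width'])
[-75.12425867  71.12380586]
```

step_arm(
  deltas=[
    [2.8, -2.8, 0, 0, 0, 0],
    [5.6, -5.6, 0, 0, 0, 0],
    [8.4, -8.4, 0, 0, 0, 0],
    [11.2, -11.2, 0, 0, 0, 0],
    [14, -14, 0, 0, 0, 0],
  ],
  gripper=0.8,
)

```text
t: 0.72
eef_pos: [0.2841, -0.3564, 0.1978]
orientation: [-180.0, -0.0, 20.5]
wrist_force: [1.3, 0.5, 0.3]
gripper_width: 0.0684
grip_force: 0.0
```

step_arm(
  deltas=[
    [2.8, -2.8, 0, 0, 0, 0],
    [5.6, -5.6, 0, 0, 0, 0],
    [8.4, -8.4, 0, 0, 0, 0],
    [11.2, -11.2, 0, 0, 0, 0],
    [14, -14, 0, 0, 0, 0],
  ],
)

```text
t: 1.13
eef_pos: [0.366, -0.176, 0.1981]
orientation: [180.0, -0.0, 20.5]
wrist_force: [0.3, -1.2, 0.3]
gripper_width: 0.068
grip_force: 0.0
```

step_arm(
  deltas=[
    [2.8, -2.8, 0, 0, 0, 0],
    [5.6, -5.6, 0, 0, 0, 0],
    [8.4, -8.4, 0, 0, 0, 0],
    [11.2, -11.2, 0, 0, 0, 0],
    [14, -14, 0, 0, 0, 0],
  ],
)

```text
t: 1.55
eef_pos: [0.448, 0.0045, 0.1982]
orientation: [180.0, -0.0, 20.6]
wrist_force: [0.9, -1.5, 0.4]
gripper_width: 0.0682
grip_force: 0.0
```

step_arm(
  deltas=[
    [2.8, -2.8, 1, 0, 0, -7],
    [5.6, -5.6, 2, 0, 0, -14],
    [8.4, -8.8, 3, 0, 0, -21],
    [8.4, -8.8, 4, 0, 0, -28],
    [8.4, -8.8, 5, 0, 0, -35],
  ],
)

```text
t: 1.97
eef_pos: [0.4955, 0.1166, 0.1469]
orientation: [-180.0, 0.0, 56.1]
wrist_force: [-0.6, -1.6, -0.6]
gripper_width: 0.0682
grip_force: 0.0
```

step_arm(
  deltas=[
    [0, 0, 1, 0, 0, -7],
    [0, 0, 2, 0, 0, -14],
    [0, 0, 3, 0, 0, -20],
    [0, 0, 4, 0, 0, -20],
    [0, 0, 5, 0, 0, -20],
  ],
)

```text
t: 2.38
eef_pos: [0.4954, 0.1143, 0.0973]
orientation: [180.0, -0.0, 75.4]
wrist_force: [0.6, -1.1, 0.9]
gripper_width: 0.0681
grip_force: 0.0
```

```bash
python3 - <<'E'
from h import *
s=observe();print(s['t'],s['eef_pos'],s['orientation'],s['wrist_force'],s['gripper_width'])
print(delta([.495,.115],.03,75.5))
E
```

```text
2.3833 [0.4954137  0.11428495 0.09731377] [ 1.79993649e+02 -8.20665453e-03  7.53623621e+01] [ 0.62639473 -1.14057129  0.89167884] 0.06811865950556191
(array([ 0.06, -0.06,  6.73]), array([ 0.01, -0.01, -0.14]))
```

step_arm(
  deltas=[
    [0, 0, 2, 0, 0, 0],
    [0, 0, 4, 0, 0, 0],
    [0, 0, 6, 0, 0, 0],
    [0, 0, 7.2, 0, 0, 0],
    [0, 0, 7.2, 0, 0, 0],
  ],
)

```text
t: 2.8
eef_pos: [0.4939, 0.1141, 0.0232]
orientation: [-179.8, 0.1, 75.3]
wrist_force: [0.3, -1.0, -0.3]
gripper_width: 0.0681
grip_force: 0.0
```

```bash
python3 - <<'E'
from h import *
s=observe();print(s['t'],s['eef_pos'],s['wrist_force'])
c=read_camera('scene');cv2.imwrite('pics/s1.png',cv2.resize(c['image'][140:290,190:400,::-1],None,fx=3.8,fy=3.8,interpolation=cv2.INTER_CUBIC))
E
```

```text
2.8 [0.49390074 0.11408292 0.02324729] [ 0.33019994 -1.04998207 -0.27825903]
```

View pics/s1.png

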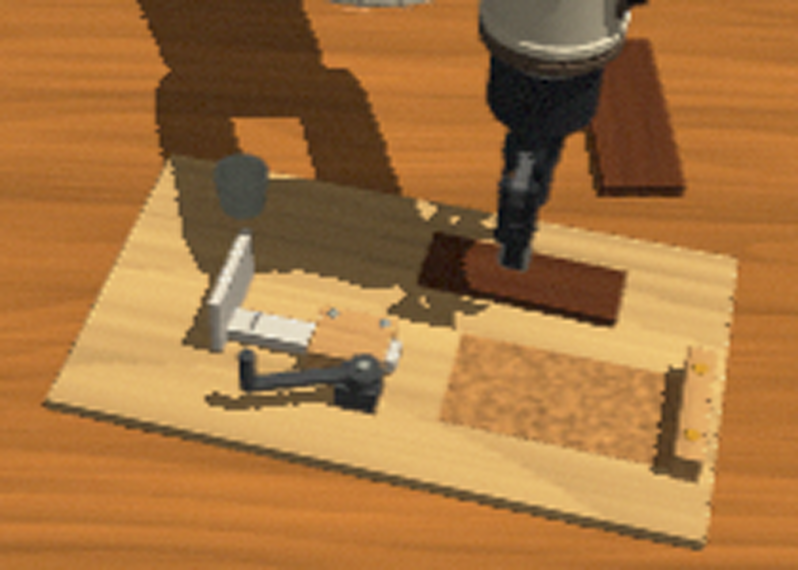

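The fingers straddle the blank; the far fingertip is at crop (515,268). I'll check its height and then keep descending until light contact.

```bash
python3 - <<'E'
from h import *
c=read_camera('scene'); e=observe()['eef_pos']; a=np.radians(-14.6); d=np.array([np.cos(a),np.sin(a)])
for off in(.034,.044):
  for z in(.022,.026,.030,.036,.042): p=proj(c,np.r_[e[:2]+off*d,z])[0]; print(off,z,((p-[190,140])*3.8).round())
E
```

```text
0.034 0.022 [508. 302.]
0.034 0.026 [509. 298.]
0.034 0.03 [509. 294.]
0.034 0.036 [510. 289.]
0.034 0.042 [511. 283.]
0.044 0.022 [505. 311.]
0.044 0.026 [506. 308.]
0.044 0.03 [506. 304.]
0.044 0.036 [507. 298.]
0.044 0.042 [508. 293.]
```

step_arm(
  deltas=[
    [0, 0, 0.4, 0, 0, 0],
    [0, 0, 0.6, 0, 0, 0],
    [0, 0, 0.6, 0, 0, 0],
  ],
)

```text
t: 3.15
eef_pos: [0.4955, 0.1143, 0.0201]
orientation: [180.0, -0.0, 75.5]
wrist_force: [-0.3, 0.3, 0.2]
gripper_width: 0.0683
grip_force: 0.0
```

step_arm(
  deltas=[
    [0, 0, 0.2, 0, 0, 0],
    [0, 0, 0.4, 0, 0, 0],
    [0, 0, 0.6, 0, 0, 0],
    [0, 0, 0.6, 0, 0, 0],
  ],
)

```text
t: 3.48
eef_pos: [0.4952, 0.1143, 0.0135]
orientation: [-180.0, 0.0, 75.6]
wrist_force: [-0.7, 1.1, -0.1]
gripper_width: 0.0682
grip_force: 0.0
```

```bash
python3 - <<'E'
from h import *
s=observe();print(s['t'],s['eef_pos'],s['wrist_force'])
c=read_camera('scene');cv2.imwrite('pics/s2.png',cv2.resize(c['image'][180:240,280:380,::-1],None,fx=8,fy=8,interpolation=cv2.INTER_CUBIC))
E
```

```text
3.4833 [0.49521264 0.11426507 0.01354831] [-0.65145211  1.14538736 -0.14492727]
```

View pics/s2.png

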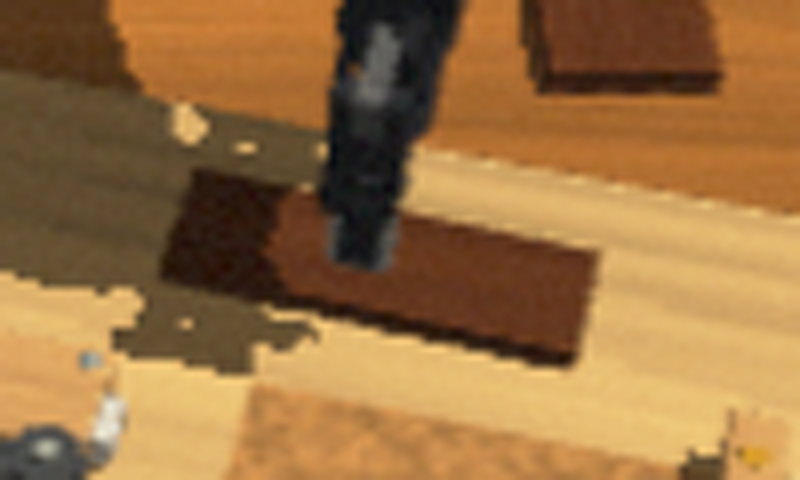

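The far fingertip is at crop (362,270) and still looks clearly above the blank's front edge at (362,325). There is no contact force, so I'll descend gently.

step_arm(
  deltas=[
    [0, 0, 0.15, 0, 0, 0],
    [0, 0, 0.3, 0, 0, 0],
    [0, 0, 0.3, 0, 0, 0],
  ],
)

```text
t: 3.78
eef_pos: [0.4953, 0.1143, 0.0106]
orientation: [-180.0, -0.0, 75.6]
wrist_force: [-0.1, 0.0, -0.8]
gripper_width: 0.0683
grip_force: 0.0
```

step_arm(
  deltas=[
    [0, 0, 0.1, 0, 0, 0],
    [0, 0, 0.2, 0, 0, 0],
    [0, 0, 0.2, 0, 0, 0],
  ],
)

```text
t: 4.03
eef_pos: [0.4953, 0.1143, 0.0087]
orientation: [-180.0, -0.0, 75.6]
wrist_force: [-0.3, 0.7, -0.3]
gripper_width: 0.0684
grip_force: 0.0
```

```bash
python3 - <<'E'
from h import *
s=observe();print(s['t'],s['eef_pos'],s['wrist_force'],s['ft_torque'])
for n in('scene','top'):
    c=read_camera(n); f=lambda h,s,v:v<60
    e=s['eef_pos']; p=proj(c,np.array([e]))[0].astype(int); print(n,p)
c=read_camera('top');a=c['image'][150:250,180:300,::-1];cv2.imwrite('pics/s3.png',cv2.resize(a,None,fx=6,fy=6,interpolation=cv2.INTER_CUBIC))
E
```

```text
4.0333 [0.49531627 0.11429129 0.00872462] [-0.30363941  0.74955089 -0.27430778] [-0.00584676 -0.01666855 -0.02054154]
scene [325 214]
top [231 222]
```

View pics/s3.png

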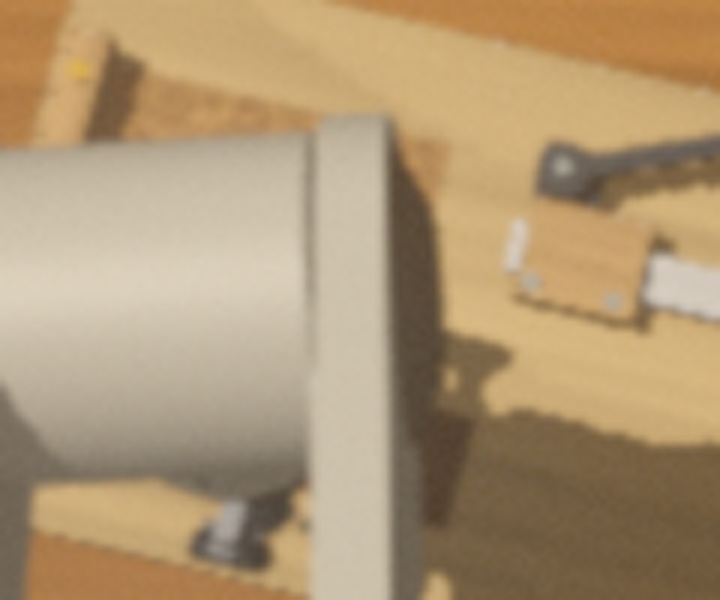

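The arm hides the blank in the top view; only the near knuckle shows, at crop (230,540). There is still no contact, so I'll go lower by feel.

step_arm(
  deltas=[
    [0, 0, 0.1, 0, 0, 0],
    [0, 0, 0.2, 0, 0, 0],
    [0, 0, 0.2, 0, 0, 0],
  ],
)

```text
t: 4.43
eef_pos: [0.4953, 0.1143, 0.0067]
orientation: [-180.0, 0.0, 75.6]
wrist_force: [0.3, 0.4, -0.4]
gripper_width: 0.068
grip_force: 0.0
```

```bash
python3 - <<'E'
from h import *
s=observe();print(s['t'],s['eef_pos'],s['wrist_force'])
c=read_camera('scene');cv2.imwrite('pics/s4.png',cv2.resize(c['image'][180:240,280:380,::-1],None,fx=8,fy=8,interpolation=cv2.INTER_CUBIC))
E
```

```text
4.4333 [0.4952856  0.11429742 0.0067005 ] [ 0.34954334  0.35815983 -0.38796922]
```

View pics/s4.png

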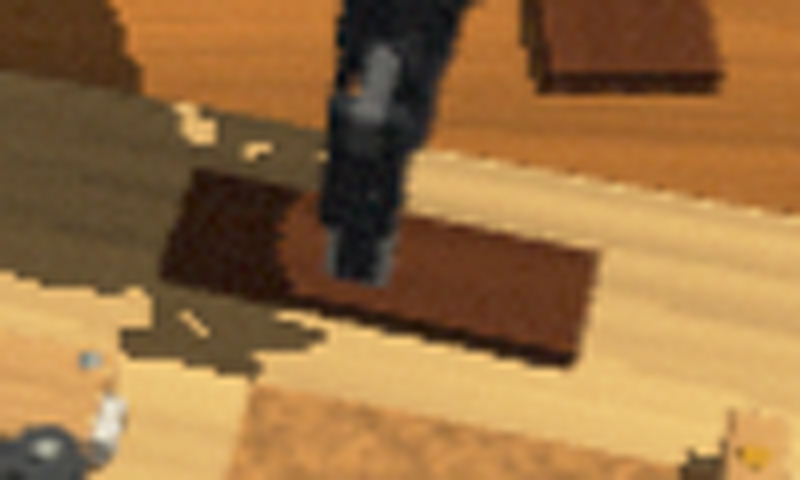

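The tip is now at crop (360,287), still 40 crop px above the blank's lower front edge. There is no contact, so I'll keep going in 2 mm steps.

step_arm(
  deltas=[
    [0, 0, 0.1, 0, 0, 0],
    [0, 0, 0.2, 0, 0, 0],
    [0, 0, 0.2, 0, 0, 0],
  ],
)

```text
t: 4.73
eef_pos: [0.4953, 0.1143, 0.0047]
orientation: [-180.0, -0.0, 75.6]
wrist_force: [0.2, -1.0, -0.5]
gripper_width: 0.0683
grip_force: 0.0
```

```bash
python3 -c "
from h import *
s=observe();print(s['eef_pos'],s['wrist_force'],s['grip_force'])"
```

```text
[0.49526728 0.11428294 0.00469536] [ 0.22948402 -1.04629573 -0.4925836 ] 0.0
```

step_arm(
  deltas=[
    [0, 0, 0.1, 0, 0, 0],
    [0, 0, 0.2, 0, 0, 0],
    [0, 0, 0.2, 0, 0, 0],
  ],
)

```text
t: 4.98
eef_pos: [0.4953, 0.1143, 0.0027]
orientation: [-180.0, -0.0, 75.6]
wrist_force: [0.8, -0.5, 0.2]
gripper_width: 0.0685
grip_force: 0.0
```

```bash
python3 -c "
from h import *
s=observe();print(s['eef_pos'],s['wrist_force'],s['grip_force'])
c=read_camera('scene');h=cv2.cvtColor(np.ascontiguousarray(c['image']),cv2.COLOR_RGB2HSV)
for u in (322,324,326,328): print(u,h[205:226,u,1].tolist(),h[205:226,u,2].tolist())"
```

```text
[0.49530738 0.11428913 0.00272141] [ 0.77062878 -0.4658065   0.22710217] 0.0
322 [0, 0, 43, 49, 78, 8, 28, 12, 54, 31, 44, 174, 176, 165, 158, 130, 128, 129, 131, 126, 133] [22, 23, 30, 26, 23, 31, 37, 22, 19, 25, 41, 98, 100, 48, 63, 184, 229, 228, 229, 231, 228]
324 [23, 41, 33, 23, 39, 71, 57, 38, 70, 12, 20, 119, 176, 196, 138, 139, 129, 131, 127, 127, 127] [33, 25, 23, 22, 26, 25, 27, 34, 22, 21, 25, 79, 97, 56, 59, 134, 232, 228, 229, 230, 230]
326 [30, 49, 9, 44, 67, 26, 26, 9, 19, 27, 27, 41, 177, 173, 143, 142, 135, 130, 131, 127, 126] [34, 26, 30, 29, 23, 29, 30, 30, 40, 48, 47, 69, 98, 87, 48, 77, 223, 229, 228, 230, 230]
328 [55, 67, 31, 18, 38, 43, 54, 62, 48, 50, 89, 138, 183, 179, 161, 163, 141, 130, 128, 130, 128] [23, 23, 25, 28, 27, 48, 75, 94, 90, 92, 89, 98, 99, 100, 46, 47, 96, 230, 229, 228, 231]
```

Visually the tip is still about 10 mm above the blank's top, so at this opening the pads sit well behind the TCP. I'll keep descending by feel.

step_arm(
  deltas=[
    [0, 0, 0.1, 0, 0, 0],
    [0, 0, 0.2, 0, 0, 0],
    [0, 0, 0.3, 0, 0, 0],
    [0, 0, 0.3, 0, 0, 0],
  ],
)

```text
t: 5.37
eef_pos: [0.4953, 0.1143, -0.0003]
orientation: [-180.0, 0.0, 75.6]
wrist_force: [-0.1, 0.0, 0.1]
gripper_width: 0.0683
grip_force: 0.0
```

```bash
python3 -c "
from h import *
s=observe();print(s['eef_pos'],s['wrist_force'],s['grip_force'])
c=read_camera('scene');h=cv2.cvtColor(np.ascontiguousarray(c['image']),cv2.COLOR_RGB2HSV)
for u in (322,324,326,328): print(u,h[212:224,u,1].tolist(),h[212:224,u,2].tolist())"
```

```text
[ 4.95282293e-01  1.14286862e-01 -3.17309937e-04] [-0.10870446  0.04331442  0.12174221] 0.0
322 [43, 51, 77, 38, 86, 185, 172, 139, 135, 133, 130, 133] [24, 25, 20, 27, 59, 98, 46, 64, 187, 228, 228, 228]
324 [24, 12, 61, 35, 58, 132, 147, 146, 138, 130, 132, 129] [21, 22, 25, 22, 31, 91, 59, 54, 131, 230, 228, 227]
326 [16, 25, 18, 6, 19, 91, 184, 127, 144, 131, 129, 132] [32, 41, 43, 40, 54, 81, 86, 44, 76, 224, 229, 228]
328 [60, 45, 56, 89, 79, 149, 165, 163, 168, 130, 130, 135] [94, 85, 96, 92, 100, 99, 102, 47, 50, 98, 232, 229]
```

step_arm(
  deltas=[
    [0, 0, 0.1, 0, 0, 0],
    [0, 0, 0.2, 0, 0, 0],
    [0, 0, 0.3, 0, 0, 0],
    [0, 0, 0.3, 0, 0, 0],
  ],
)

```text
t: 5.75
eef_pos: [0.4953, 0.1143, -0.0033]
orientation: [-180.0, -0.0, 75.6]
wrist_force: [0.2, -0.2, -0.8]
gripper_width: 0.0682
grip_force: 0.0
```

```bash
python3 -c "
from h import *
s=observe();print(s['eef_pos'],s['wrist_force'],s['grip_force'])
c=read_camera('scene');h=cv2.cvtColor(np.ascontiguousarray(c['image']),cv2.COLOR_RGB2HSV)
for u in (322,324,326,328): print(u,h[212:224,u,1].tolist(),h[212:224,u,2].tolist())"
```

```text
[ 0.49528322  0.1143001  -0.00330871] [ 0.24028193 -0.17503498 -0.7531751 ] 0.0
322 [19, 38, 20, 41, 44, 74, 172, 151, 131, 125, 134, 132] [27, 20, 25, 25, 29, 72, 46, 64, 183, 230, 225, 159]
324 [39, 31, 15, 59, 31, 13, 148, 164, 148, 130, 132, 130] [26, 25, 33, 26, 25, 39, 57, 53, 133, 228, 228, 226]
326 [20, 14, 29, 0, 5, 30, 126, 135, 163, 132, 125, 130] [26, 36, 44, 38, 49, 60, 81, 49, 75, 224, 230, 228]
328 [67, 53, 49, 85, 83, 165, 179, 153, 163, 135, 128, 133] [76, 91, 94, 90, 98, 96, 101, 50, 50, 100, 231, 229]
```

step_arm(
  deltas=[
    [0, 0, 0.1, 0, 0, 0],
    [0, 0, 0.2, 0, 0, 0],
    [0, 0, 0.3, 0, 0, 0],
    [0, 0, 0.4, 0, 0, 0],
    [0, 0, 0.4, 0, 0, 0],
  ],
)

```text
t: 6.22
eef_pos: [0.4953, 0.1143, -0.0073]
orientation: [-180.0, -0.0, 75.6]
wrist_force: [-0.9, 1.3, -0.4]
gripper_width: 0.0685
grip_force: 0.0
```

```bash
python3 -c "
from h import *
s=observe();print(s['eef_pos'],s['wrist_force'],s['grip_force'])
c=read_camera('scene');h=cv2.cvtColor(np.ascontiguousarray(c['image']),cv2.COLOR_RGB2HSV)
for u in (322,324,326,328): print(u,h[212:226,u,1].tolist(),h[212:226,u,2].tolist())"
```

```text
[ 0.49528439  0.11428761 -0.0073021 ] [-0.88116737  1.26288267 -0.380835  ] 0.0
322 [35, 9, 44, 78, 22, 35, 46, 162, 130, 129, 129, 135, 131, 131] [22, 29, 29, 23, 23, 22, 56, 63, 187, 228, 152, 159, 231, 228]
324 [39, 64, 85, 10, 96, 26, 36, 153, 140, 129, 131, 129, 127, 129] [26, 20, 30, 25, 24, 20, 35, 55, 135, 232, 228, 228, 230, 229]
326 [29, 47, 24, 22, 10, 23, 13, 76, 151, 133, 131, 131, 131, 129] [26, 27, 43, 47, 52, 55, 58, 64, 76, 222, 228, 228, 229, 229]
328 [64, 67, 56, 85, 81, 110, 149, 137, 142, 121, 129, 129, 129, 128] [56, 61, 96, 90, 95, 104, 96, 52, 52, 103, 230, 229, 230, 231]
```

The tip now covers the top of the blank's front side. I'll go 3 mm lower and close gently.

step_arm(
  deltas=[
    [0, 0, 0.1, 0, 0, 0],
    [0, 0, 0.2, 0, 0, 0],
    [0, 0, 0.3, 0, 0, 0],
    [0, 0, 0.3, 0, 0, 0],
  ],
)

```text
t: 6.6
eef_pos: [0.4953, 0.1143, -0.0103]
orientation: [-180.0, 0.0, 75.6]
wrist_force: [-1.2, 0.4, -1.2]
gripper_width: 0.0683
grip_force: 0.0
```

step_arm(
  deltas=[
    [0, 0, 0, 0, 0, 0],
    [0, 0, 0, 0, 0, 0],
    [0, 0, 0, 0, 0, 0],
  ],
  gripper=0.66,
  squeeze=20,
)

```text
t: 6.85
eef_pos: [0.4955, 0.1143, -0.01]
orientation: [180.0, -0.0, 75.6]
wrist_force: [0.5, -0.6, 0.9]
gripper_width: 0.0562
grip_force: 0.0
```

```bash
python3 -c "
from h import *
s=observe();print(s['eef_pos'],s['wrist_force'],s['grip_force'],s['gripper_width'])
c=read_camera('scene');h=cv2.cvtColor(np.ascontiguousarray(c['image']),cv2.COLOR_RGB2HSV)
for u in (322,324,326,328): print(u,h[212:226,u,1].tolist(),h[212:226,u,2].tolist())"
```

```text
[ 0.49545297  0.11430082 -0.01002519] [ 0.51544608 -0.64523317  0.85342392] 0.0 0.056241183874988804
322 [78, 24, 69, 47, 10, 19, 63, 139, 126, 121, 131, 129, 130, 129] [23, 32, 26, 27, 26, 27, 53, 55, 123, 116, 228, 230, 230, 230]
324 [61, 78, 85, 21, 57, 11, 38, 148, 134, 128, 131, 127, 129, 127] [25, 26, 24, 24, 27, 23, 34, 57, 126, 159, 229, 227, 229, 231]
326 [28, 39, 12, 24, 22, 17, 14, 107, 146, 135, 129, 131, 128, 129] [27, 26, 43, 43, 47, 45, 53, 57, 77, 223, 230, 228, 229, 229]
328 [50, 68, 47, 53, 49, 89, 157, 181, 177, 129, 129, 135, 129, 131] [46, 71, 92, 97, 93, 92, 96, 48, 49, 99, 231, 227, 228, 231]
```

step_arm(
  deltas=[
    [0, 0, 0.1, 0, 0, 0],
    [0, 0, 0.1, 0, 0, 0],
    [0, 0, 0.1, 0, 0, 0],
  ],
  gripper=0.5,
  squeeze=20,
)

```text
t: 7.15
eef_pos: [0.4954, 0.1143, -0.0111]
orientation: [-180.0, -0.0, 75.6]
wrist_force: [-0.1, -0.2, -0.2]
gripper_width: 0.0427
grip_force: 0.0
```

```bash
python3 -c "
from h import *
s=observe();print(s['eef_pos'],s['wrist_force'],s['grip_force'],s['gripper_width'])
c=read_camera('scene')
k=seg(c,(296,198,358,228),lambda h,s,v:(v<150)&(s>120)); print('blank',rect(c,k,.017))
c=c;h=cv2.cvtColor(np.ascontiguousarray(c['image']),cv2.COLOR_RGB2HSV)
for u in (322,324,326,328): print(u,h[212:226,u,1].tolist(),h[212:226,u,2].tolist())"
```

```text
[ 0.4953544   0.11428174 -0.01114054] [-0.1161673  -0.23338709 -0.2210038 ] 0.0 0.042702117644844696
blank (array([492.52001953, 110.94410706]), [111.59062194824219, 167.00314331054688], np.float32(2.4176404))
322 [30, 16, 34, 21, 28, 60, 196, 175, 132, 131, 130, 130, 128, 131] [59, 48, 45, 37, 37, 51, 43, 51, 89, 161, 228, 229, 231, 229]
324 [26, 10, 38, 96, 21, 40, 141, 156, 136, 129, 130, 128, 130, 127] [30, 25, 34, 24, 24, 38, 49, 49, 92, 230, 227, 229, 228, 230]
326 [73, 38, 79, 49, 7, 6, 108, 170, 159, 131, 127, 129, 127, 129] [21, 27, 29, 31, 36, 42, 71, 45, 74, 225, 230, 229, 231, 231]
328 [54, 31, 41, 50, 53, 98, 154, 220, 155, 138, 130, 131, 128, 128] [52, 81, 81, 91, 86, 91, 96, 44, 51, 100, 231, 227, 229, 231]
```

The fingers closed over the top of the blank with no contact. I'll reopen, go lower and close again.

step_arm(
  deltas=[
    [0, 0, -0.3, 0, 0, 0],
    [0, 0, -0.3, 0, 0, 0],
    [0, 0, -0.3, 0, 0, 0],
    [0, 0, -0.3, 0, 0, 0],
    [0, 0, -0.3, 0, 0, 0],
  ],
  gripper=0.8,
)

```text
t: 7.62
eef_pos: [0.4954, 0.1143, -0.0081]
orientation: [-180.0, -0.0, 75.6]
wrist_force: [0.2, -0.2, -1.0]
gripper_width: 0.0686
grip_force: 0.0
```

step_arm(
  deltas=[
    [0, 0, 0.2, 0, 0, 0],
    [0, 0, 0.4, 0, 0, 0],
    [0, 0, 0.6, 0, 0, 0],
    [0, 0, 0.7, 0, 0, 0],
    [0, 0, 0.7, 0, 0, 0],
  ],
)

```text
t: 8.03
eef_pos: [0.4952, 0.1143, -0.0155]
orientation: [-180.0, 0.0, 75.6]
wrist_force: [-0.5, -0.0, 0.7]
gripper_width: 0.0681
grip_force: 0.0
```

```bash
python3 -c "
from h import *
s=observe();print(s['eef_pos'],s['wrist_force'],s['grip_force'],s['gripper_width'])
c=read_camera('scene');h=cv2.cvtColor(np.ascontiguousarray(c['image']),cv2.COLOR_RGB2HSV)
for u in (322,324,326,328): print(u,h[212:226,u,1].tolist(),h[212:226,u,2].tolist())
cv2.imwrite('pics/s5.png',cv2.resize(c['image'][180:240,280:380,::-1],None,fx=8,fy=8,interpolation=cv2.INTER_CUBIC))"
```

```text
[ 0.49518318  0.11428616 -0.01545954] [-0.45444516 -0.01274164  0.66276578] 0.0 0.06805294555918014
322 [34, 36, 70, 10, 69, 38, 60, 40, 96, 131, 138, 135, 133, 131] [30, 28, 22, 25, 26, 20, 17, 32, 112, 226, 102, 102, 159, 227]
324 [26, 11, 47, 32, 85, 26, 28, 74, 105, 126, 130, 129, 129, 131] [30, 24, 27, 24, 27, 29, 27, 24, 68, 225, 151, 158, 228, 228]
326 [26, 46, 43, 9, 14, 14, 12, 22, 45, 112, 127, 131, 127, 128] [20, 22, 24, 28, 53, 53, 62, 59, 85, 171, 229, 229, 229, 231]
328 [94, 115, 137, 93, 83, 85, 144, 107, 168, 128, 133, 133, 126, 132] [49, 51, 54, 82, 98, 90, 83, 62, 50, 102, 230, 228, 230, 230]
```

View pics/s5.png

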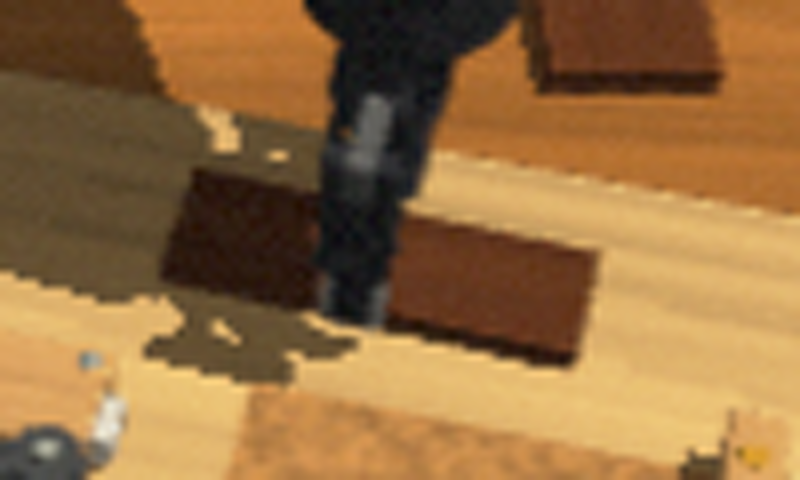

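The far fingertip is now at crop (355,325), in front of the blank's front edge with its shadow just below it. Closing.

step_arm(
  deltas=[
    [0, 0, 0, 0, 0, 0],
    [0, 0, 0, 0, 0, 0],
    [0, 0, 0, 0, 0, 0],
    [0, 0, 0, 0, 0, 0],
  ],
  gripper=0.55,
  squeeze=20,
)

```text
t: 8.42
eef_pos: [0.496, 0.1143, -0.014]
orientation: [179.9, -0.0, 75.6]
wrist_force: [-3.9, 0.0, 14.8]
gripper_width: 0.0468
grip_force: 7.0
```

```bash
python3 -c "
from h import *
s=observe();print(s['t'],s['eef_pos'],s['wrist_force'],s['grip_force'],s['gripper_width'],w2j(s['eef_pos'][:2]))"
```

```text
8.4167 [ 0.49603725  0.11434002 -0.01403521] [-3.85116821  0.037626   14.76083264] 6.995584303513169 0.04682214377174018 [-73.96656529  70.71003036]
```

The tips press on top of the blank, since the opening reached its setpoint with an upward force. I'll open and go about 6 mm lower.

step_arm(
  deltas=[
    [0, 0, 0, 0, 0, 0],
    [0, 0, 0, 0, 0, 0],
    [0, 0, 0, 0, 0, 0],
    [0, 0, 0, 0, 0, 0],
  ],
  gripper=0.8,
)

```text
t: 8.75
eef_pos: [0.4953, 0.1143, -0.0152]
orientation: [-180.0, -0.0, 75.6]
wrist_force: [-0.2, 0.2, 0.3]
gripper_width: 0.0685
grip_force: 0.0
```

step_arm(
  deltas=[
    [0, 0, 0.2, 0, 0, 0],
    [0, 0, 0.4, 0, 0, 0],
    [0, 0, 0.4, 0, 0, 0],
  ],
)

```text
t: 9.0
eef_pos: [0.4951, 0.1143, -0.0196]
orientation: [-180.0, 0.0, 75.6]
wrist_force: [0.7, 0.9, -0.1]
gripper_width: 0.0682
grip_force: 0.0
```

```bash
python3 -c "
from h import *
s=observe();print(s['t'],s['eef_pos'],s['wrist_force'],s['grip_force'],s['gripper_width'])"
```

```text
9.0 [ 0.49510447  0.11426587 -0.019621  ] [ 0.69594692  0.87891671 -0.07371967] 0.0 0.0681910955346024
```

step_arm(
  deltas=[
    [0, 0, 0, 0, 0, 0],
    [0, 0, 0, 0, 0, 0],
    [0, 0, 0, 0, 0, 0],
    [0, 0, 0, 0, 0, 0],
  ],
  gripper=0.57,
  squeeze=20,
)

```text
t: 9.33
eef_pos: [0.4953, 0.1143, -0.019]
orientation: [-180.0, -0.0, 75.6]
wrist_force: [-1.6, -0.4, 3.1]
gripper_width: 0.0513
grip_force: 20.9
```

```bash
python3 -c "
from h import *
s=observe();print(s['t'],s['eef_pos'],s['wrist_force'],s['grip_force'],s['gripper_width'])"
```

```text
9.3333 [ 0.49534801  0.11431169 -0.01898951] [-1.57845524 -0.40881091  3.13241497] 20.880002975463867 0.051318599058420074
```

The blank is gripped: 51.3 mm wide, 21 N. I'll drag it first along +y past the leg, squaring it, then +x onto the cork.

step_arm(
  deltas=[
    [0.8, 0, -0.03, 0, 0, -0.8],
    [1.8, 0, -0.05, 0, 0, -1.6],
    [2.8, 0, -0.05, 0, 0, -1.6],
    [3.8, 0, -0.05, 0, 0, -1.6],
    [4.3, 0, -0.05, 0, 0, -1.6],
  ],
)

```text
t: 9.75
eef_pos: [0.5065, 0.1576, -0.0186]
orientation: [180.0, -0.0, 77.2]
wrist_force: [0.6, 0.6, -0.8]
gripper_width: 0.0514
grip_force: 21.1
```

step_arm(
  deltas=[
    [0, 0.8, 0, 0, 0, 0],
    [0, 2, 0, 0, 0, 0],
    [0, 3.2, 0, 0, 0, 0],
    [0, 4.4, 0, 0, 0, 0],
    [0, 5.2, 0, 0, 0, 0],
  ],
)

```text
t: 10.17
eef_pos: [0.5582, 0.144, -0.0187]
orientation: [180.0, -0.0, 77.1]
wrist_force: [-0.1, 0.3, -1.5]
gripper_width: 0.0511
grip_force: 21.1
```

```bash
python3 -c "
from h import *
s=observe();print(s['t'],s['eef_pos'],s['orientation'],s['wrist_force'],s['grip_force'],s['gripper_width'],w2j(s['eef_pos'][:2]))
print(delta(j2w(30,115),s['eef_pos'][2],77.2))"
```

```text
10.1667 [ 0.55816149  0.14399061 -0.01865323] [ 1.79981062e+02 -2.56309395e-03  7.71469650e+01] [-0.09355399  0.26085125 -1.49457973] 21.140482127666473 0.051139025355668465 [-19.95519648 113.38731081]
(array([0.17, 5.  , 0.  ]), array([ 0.02, -0.  , -0.05]))
```

step_arm(
  deltas=[
    [0, 1.2, 0, 0, 0, 0],
    [0, 2.4, 0, 0, 0, 0],
    [0, 3.6, 0, 0, 0, 0],
    [0, 4.6, 0, 0, 0, 0],
    [0.1, 5.0, 0, 0, 0, 0],
  ],
)

```text
t: 10.58
eef_pos: [0.607, 0.1337, -0.0188]
orientation: [180.0, -0.0, 77.1]
wrist_force: [0.8, 0.2, -1.1]
gripper_width: 0.0511
grip_force: 21.2
```

step_arm(
  deltas=[
    [0.2, 0, 0, 0, 0, 0],
    [0.5, 0, 0, 0, 0, 0],
    [0.8, 0, 0, 0, 0, 0],
    [0.9, 0, 0, 0, 0, 0],
    [0.9, 0, 0, 0, 0, 0],
  ],
)

```text
t: 11.0
eef_pos: [0.6073, 0.142, -0.0186]
orientation: [-180.0, 0.1, 77.2]
wrist_force: [-1.2, -14.1, -0.7]
gripper_width: 0.0513
grip_force: 21.4
```

```bash
python3 -c "
from h import *
s=observe();print(s['t'],s['eef_pos'],s['orientation'],s['wrist_force'],s['ft_torque'],s['grip_force'],s['gripper_width'],w2j(s['eef_pos'][:2]))
c=read_camera('scene');cv2.imwrite('pics/s6.png',cv2.resize(c['image'][190:285,270:400,::-1],None,fx=6,fy=6,interpolation=cv2.INTER_CUBIC))"
```

```text
11.0 [ 0.6072711   0.1419981  -0.01858411] [-1.79994654e+02  1.47112658e-01  7.71800939e+01] [ -1.21543311 -14.09393385  -0.6555077 ] [-2.2582182   0.24368958 -0.15039896] 21.403084695339203 0.05127322933516762 [ 28.37544413 122.32447764]
```

View pics/s6.png

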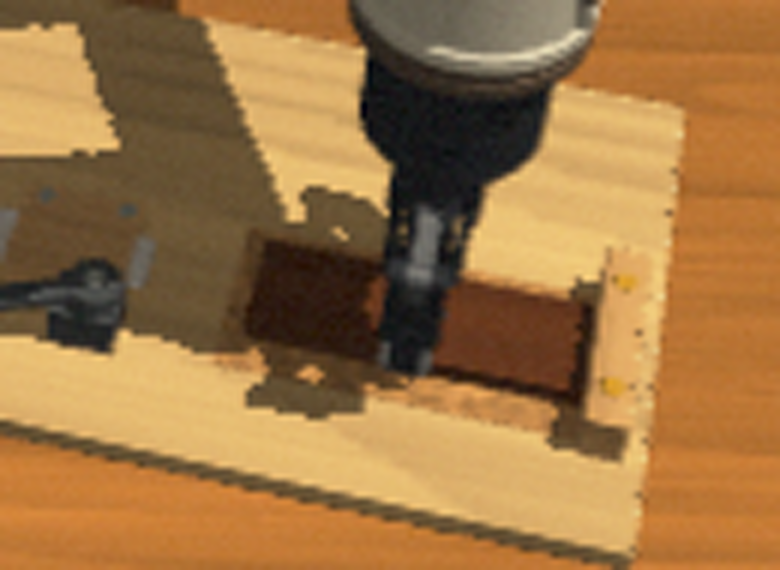

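The blank is on the cork with its end against the stop; the right end is at crop (585,350) and the push gave 14 N. I'll relax the push, release, lift and head for the plate.

step_arm(
  deltas=[
    [-0.1, 0, 0, 0, 0, 0],
    [-0.1, 0, 0, 0, 0, 0],
  ],
)

```text
t: 11.22
eef_pos: [0.6072, 0.142, -0.0184]
orientation: [-180.0, 0.0, 77.2]
wrist_force: [-0.3, -4.9, -0.7]
gripper_width: 0.0507
grip_force: 21.3
```

step_arm(
  deltas=[
    [0, 0, 0, 0, 0, 0],
    [0, 0, 0, 0, 0, 0],
    [0, 0, 0, 0, 0, 0],
  ],
  gripper=0.8,
)

```text
t: 11.47
eef_pos: [0.6075, 0.1425, -0.0184]
orientation: [180.0, -0.0, 77.2]
wrist_force: [-0.3, 0.4, -0.4]
gripper_width: 0.0684
grip_force: 0.0
```

step_arm(
  deltas=[
    [0, 0, -1, 0, 0, 0],
    [0, 0, -3, 0, 0, 0],
    [0, 0, -6, 0, 0, 0],
    [0, 0, -9, 0, 0, 0],
    [0, 0, -10, 0, 0, 0],
  ],
)

```text
t: 11.88
eef_pos: [0.6092, 0.1424, 0.0868]
orientation: [179.7, -0.1, 77.2]
wrist_force: [-0.2, 0.2, 0.6]
gripper_width: 0.0684
grip_force: 0.0
```

step_arm(
  deltas=[
    [-2.5, 0.5, 0, 0, 0, 0],
    [-6, 1, 0, 0, 0, 0],
    [-9.5, 2, 0, 0, 0, 0],
    [-13, 3, 0, 0, 0, 0],
    [-14, 3, 0, 0, 0, 0],
  ],
  gripper=0.73,
)

```text
t: 12.3
eef_pos: [0.606, -0.0054, 0.0821]
orientation: [179.9, 0.0, 77.0]
wrist_force: [-0.2, 0.4, -0.8]
gripper_width: 0.0624
grip_force: 0.0
```

```bash
python3 -c "
from h import *
s=observe();print(s['t'],s['eef_pos'],s['orientation'],s['wrist_force'],s['gripper_width'],w2j(s['eef_pos'][:2]))
print(delta(j2w(81,-155),s['eef_pos'][2],77.2))
c=read_camera('top')
for p,z in(((313.9,191.1),.065),((307.4,220.8),.065),((303.7,171.6),.071)): print(w2j(toplane(c,p,z)[0]))
k=seg(c,(170,150,275,235),lambda h,s,v:(v<150)&(s>120)); r=rect(c,k,.022); print('blank',r,w2j(r[0]/1000))
c=read_camera('scene')
k=seg(c,(300,210,380,270),lambda h,s,v:(v<150)&(s>150)); r=rect(c,k,.017); print('blank',r,w2j(r[0]/1000))
"
```

```text
12.3 [ 0.60604955 -0.00535638  0.0821207 ] [1.79939517e+02 4.81299846e-02 7.70291666e+01] [-0.15859865  0.44691898 -0.80242803] 0.06235520115990194 [ 59.83041899 -21.63878169]
(array([-1.333e+01,  2.160e+00,  1.000e-02]), array([ 0.06,  0.05, -0.17]))
[  51.06396305 -127.79125634]
[ -29.1500532  -128.85503234]
[ 94.20244244 -89.93601582]
blank (array([618.70068359, 196.70539856]), [52.45198059082031, 94.67406463623047], np.float32(76.16755)) [ 27.40067477 178.20447311]
blank (array([616.69384766, 141.18605042]), [80.66020202636719, 155.29238891601562], np.float32(-11.209906)) [ 37.74393817 123.62020513]
```

```bash
sed -i 's/JO=np.array.*; JY/JO=np.array([.5486,.0274]); JY/' h.py; python3 -c "
from h import *
s=observe();print(w2j(s['eef_pos'][:2]))
print(delta(j2w(81,-157),.011,77.2))"
```

```text
[ 62.37152412 -17.05843216]
(array([-13.99,   1.91,   7.1 ]), array([ 0.02, -0.  , -0.2 ]))
```

step_arm(
  deltas=[
    [-3, 0.4, 0, 0, 0, 0],
    [-6.5, 0.8, 0, 0, 0, 0],
    [-10, 1.2, 0, 0, 0, 0],
    [-13, 1.9, 0, 0, 0, -0.2],
    [-14, 1.9, 0, 0, 0, -0.2],
  ],
)

```text
t: 12.82
eef_pos: [0.5933, -0.1444, 0.0818]
orientation: [180.0, 0.0, 77.3]
wrist_force: [0.6, -0.5, 0.2]
gripper_width: 0.062
grip_force: 0.0
```

step_arm(
  deltas=[
    [0, 0, 2, 0, 0, 0],
    [0, 0, 4, 0, 0, 0],
    [0, 0, 6, 0, 0, 0],
    [0, 0, 7.1, 0, 0, 0],
    [0, 0, 7.1, 0, 0, 0],
  ],
)

```text
t: 13.23
eef_pos: [0.5922, -0.1403, 0.0082]
orientation: [-179.8, -0.0, 77.4]
wrist_force: [-0.4, 0.4, -0.7]
gripper_width: 0.0623
grip_force: 0.0
```

```bash
python3 -c "
from h import *
s=observe();print(s['t'],s['eef_pos'],s['orientation'],s['wrist_force'],s['gripper_width'],w2j(s['eef_pos'][:2]))
c=read_camera('scene');cv2.imwrite('pics/s7.png',cv2.resize(c['image'][170:280,190:390,::-1],None,fx=4,fy=4,interpolation=cv2.INTER_CUBIC))
"
```

```text
13.2333 [ 0.59215436 -0.14029768  0.00824178] [-1.79797959e+02 -4.98778293e-02  7.74068053e+01] [-0.42820563  0.36162558 -0.69050976] 0.0622918196633341 [  79.62518041 -153.88088501]
```

View pics/s7.png

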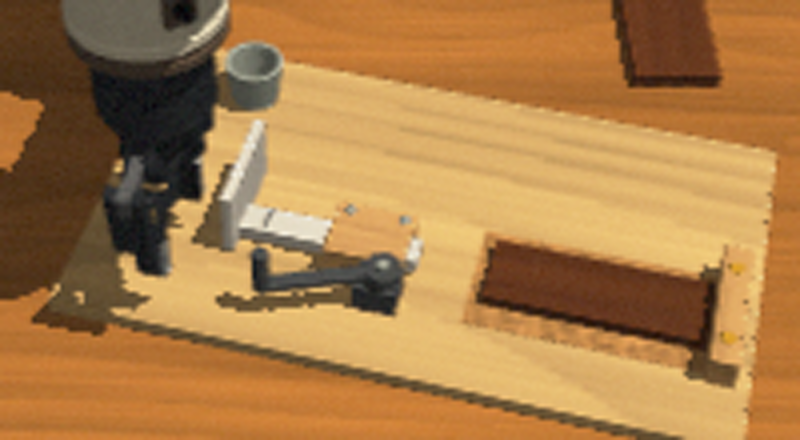

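The blank sits squarely on the cork against the stop (right end at crop (710,310)). The outer fingertip is at crop (152,272) and the inner one at (185,195), behind the plate, with the post at (262,265).

```bash
python3 -c "
from h import *
c=read_camera('scene')
for x in(111,118):
  for z in(.03,.04,.05,.06): print(x,z,((proj(c,np.r_[j2w(x,-154),z])[0]-[190,170])*4).round())
s=observe();print(s['t'],s['eef_pos'],s['wrist_force'],w2j(s['eef_pos'][:2]))
"
```

```text
111 0.03 [157. 283.]
111 0.04 [156. 273.]
111 0.05 [155. 263.]
111 0.06 [154. 253.]
118 0.03 [154. 291.]
118 0.04 [152. 281.]
118 0.05 [151. 271.]
118 0.06 [150. 261.]
13.3333 [ 0.59350842 -0.14116877  0.01103836] [-0.01881208  0.30053797 -0.06799246] [  81.13857427 -154.43033728]
```

step_arm(
  deltas=[
    [0.3, 0.1, 0, 0, 0, 0],
    [0.6, 0.1, 0, 0, 0, 0],
    [0.9, 0.1, 0, 0, 0, 0],
    [1.0, 0.1, 0, 0, 0, 0],
    [1.0, 0.1, 0, 0, 0, 0],
  ],
)

```text
t: 13.75
eef_pos: [0.5965, -0.1319, 0.0108]
orientation: [180.0, -0.0, 77.4]
wrist_force: [0.6, 0.4, -0.0]
gripper_width: 0.0621
grip_force: 0.0
```

step_arm(
  deltas=[
    [0.2, 0, 0, 0, 0, 0],
    [0.4, 0, 0, 0, 0, 0],
    [0.6, 0, 0, 0, 0, 0],
    [0.6, 0, 0, 0, 0, 0],
  ],
)

```text
t: 14.08
eef_pos: [0.5977, -0.1261, 0.0104]
orientation: [-180.0, -0.0, 77.4]
wrist_force: [-0.0, -0.0, 0.1]
gripper_width: 0.0624
grip_force: 0.0
```

```bash
python3 -c "
from h import *
s=observe();print(s['t'],s['eef_pos'],s['wrist_force'],s['ft_torque'],w2j(s['eef_pos'][:2]))"
```

```text
14.0833 [ 0.59765364 -0.12609592  0.01039867] [-0.03047188 -0.00030754  0.13806131] [-0.01549731  0.03847424 -0.03716588] [  81.84141283 -138.81368683]
```

step_arm(
  deltas=[
    [0.2, 0, 0, 0, 0, 0],
    [0.3, 0, 0, 0, 0, 0],
    [0.3, 0, 0, 0, 0, 0],
  ],
)

```text
t: 14.33
eef_pos: [0.5982, -0.1235, 0.0104]
orientation: [-180.0, 0.0, 77.4]
wrist_force: [-0.4, -3.0, -0.5]
gripper_width: 0.062
grip_force: 1.1
```

step_arm(
  deltas=[
    [0.2, 0, 0, 0, 0, 0],
    [0.3, 0, 0, 0, 0, 0],
    [0.3, 0, 0, 0, 0, 0],
  ],
)

```text
t: 14.58
eef_pos: [0.5989, -0.1205, 0.0104]
orientation: [-180.0, -0.0, 77.4]
wrist_force: [1.0, -2.6, 0.1]
gripper_width: 0.0625
grip_force: 1.2
```

```bash
python3 -c "
from h import *
s=observe();print(s['t'],s['eef_pos'],s['wrist_force'],s['ft_torque'],w2j(s['eef_pos'][:2]))"
```

```text
14.5833 [ 0.59892609 -0.12047093  0.01037906] [ 1.03084458 -2.58983323  0.05581408] [-0.39207772  0.06434074  0.00648575] [  81.83603685 -133.04657732]
```

Contact with the plate came at TCP jig y about -137.5, with 2.5–3 N from the spring. Pushing on in stages.

step_arm(
  deltas=[
    [0.5, 0, 0, 0, 0, 0],
    [1.0, 0, 0, 0, 0, 0],
    [1.5, 0, 0, 0, 0, 0],
    [2.0, 0, 0, 0, 0, 0],
    [2.0, 0, 0, 0, 0, 0],
  ],
)

```text
t: 15.0
eef_pos: [0.6036, -0.1001, 0.0104]
orientation: [180.0, -0.0, 77.4]
wrist_force: [1.3, -3.7, -1.5]
gripper_width: 0.0621
grip_force: 1.7
```

step_arm(
  deltas=[
    [0.5, 0, 0, 0, 0, 0],
    [1.0, 0, 0, 0, 0, 0],
    [1.5, 0, 0, 0, 0, 0],
    [1.8, 0, 0, 0, 0, 0],
    [1.8, 0, 0, 0, 0, 0],
  ],
)

```text
t: 15.42
eef_pos: [0.6074, -0.0831, 0.0104]
orientation: [180.0, -0.0, 77.4]
wrist_force: [0.4, -4.0, -0.9]
gripper_width: 0.0626
grip_force: 2.1
```

```bash
cat > plate.py <<'E'
from h import *
from scipy.ndimage import label
s=observe();print(s['t'],s['eef_pos'],s['orientation'][2],s['wrist_force'],s['ft_torque'],w2j(s['eef_pos'][:2]))
ref={n:cv2.imread(f'pics/{n}0.png')[:,:,::-1] for n in('top','scene')}
c=read_camera('scene')
# plate top edge (z .065) at its free end and line on leg: print light-grey columns along constant jig x on the plane
def profile(img,x,z,ys):
    p=np.float32([proj(c,np.r_[j2w(x,y),z])[0] for y in ys])
    v=cv2.remap(np.ascontiguousarray(img),p[None,:,0],p[None,:,1],cv2.INTER_LINEAR)[0].astype(int)
    return v
ys=np.arange(-140,-50,2.)
def cen(img,x):
    v=profile(img,x,.063,ys); sat=v.max(1)-v.min(1); w=np.clip(60-sat,0,None)*(v.mean(1)>100); return round(float((w*ys).sum()/max(w.sum(),1)),2),int((w>0).sum())
for x in(-20,-14,-8,-2,4): print(x,cen(ref['scene'],x),cen(c['image'],x))
cv2.imwrite('pics/last.png',c['image'][:,:,::-1])
E
python3 plate.py
```

```text
15.4167 [ 0.60742132 -0.08312766  0.01041352] 77.38421181847848 [ 0.35536532 -4.04191446 -0.94387685] [-0.81368487 -0.13882355  0.10332934] [ 81.84680703 -94.74920501]
-20 (-124.75, 3) (-81.28, 2)
-14 (-123.47, 4) (-80.61, 4)
-8 (-122.26, 5) (-79.1, 6)
-2 (-121.46, 7) (-77.82, 6)
4 (-120.52, 7) (-77.25, 7)
```

The leg is at about 43.2 mm by image and by touch. I'll add 1.7 mm and hold.

step_arm(
  deltas=[
    [0.1, 0, 0, 0, 0, 0],
    [0.17, 0, 0, 0, 0, 0],
    [0.17, 0, 0, 0, 0, 0],
    [0.17, 0, 0, 0, 0, 0],
    [0.17, 0, 0, 0, 0, 0],
  ],
)

```text
t: 15.88
eef_pos: [0.6076, -0.0821, 0.0104]
orientation: [180.0, 0.0, 77.4]
wrist_force: [2.0, -4.4, -1.0]
gripper_width: 0.0621
grip_force: 2.4
```

```bash
python3 plate.py
```

```text
15.8833 [ 0.60763944 -0.08211963  0.01042509] 77.35044673397483 [ 2.00275855 -4.40455698 -0.95739352] [-0.88479644 -0.2084732   0.16873877] [ 81.83618366 -93.71789773]
-20 (-124.75, 3) (-80.17, 4)
-14 (-123.47, 4) (-78.88, 4)
-8 (-122.26, 5) (-78.45, 5)
-2 (-121.46, 7) (-76.79, 6)
4 (-120.52, 7) (-76.05, 7)
```

Now at about 44.5 mm with the lever open. Drawing the lever in toward jig -x.

step_arm(
  deltas=[
    [0, -0.5, 0, 0, 0, 0],
    [0, -1.0, 0, 0, 0, 0],
    [0, -1.5, 0, 0, 0, 0],
    [0, -2.0, 0, 0, 0, 0],
    [0, -2.0, 0, 0, 0, 0],
  ],
)

```text
t: 16.35
eef_pos: [0.5879, -0.078, 0.0108]
orientation: [179.9, 0.0, 77.3]
wrist_force: [-0.8, -4.8, -0.4]
gripper_width: 0.0622
grip_force: 2.7
```

```bash
python3 plate.py
```

```text
16.35 [ 0.58793387 -0.07795595  0.01077442] 77.34407455157935 [-0.84161907 -4.78487075 -0.38033703] [-0.86272308  0.08566151  0.16758423] [ 61.69785499 -94.02342471]
-20 (-124.75, 3) (-81.19, 3)
-14 (-123.47, 4) (-78.9, 4)
-8 (-122.26, 5) (-78.17, 5)
-2 (-121.46, 7) (-77.33, 6)
4 (-120.52, 7) (-78.53, 8)
```

step_arm(
  deltas=[
    [0.05, -0.4, 0, 0, 0, 0],
    [0.05, -0.9, 0, 0, 0, 0],
    [0.05, -1.4, 0, 0, 0, 0],
    [0.05, -1.7, 0, 0, 0, 0],
    [0.05, -1.7, 0, 0, 0, 0],
  ],
)

```text
t: 16.82
eef_pos: [0.5716, -0.0737, 0.0107]
orientation: [179.9, 0.0, 77.3]
wrist_force: [-0.8, -5.5, -0.9]
gripper_width: 0.0621
grip_force: 2.7
```

```bash
python3 plate.py
```

```text
16.8167 [ 0.5715954  -0.07368064  0.01074877] 77.34784198241839 [-0.81662403 -5.54862114 -0.86626946] [-0.8407749   0.03969667  0.18361396] [ 44.81820795 -93.47412137]
-20 (-124.75, 3) (-79.87, 3)
-14 (-123.47, 4) (-79.04, 5)
-8 (-122.26, 5) (-78.03, 5)
-2 (-121.46, 7) (-76.66, 6)
4 (-120.52, 7) (-77.34, 8)
```

The touch side gives no clear sign of the lever, so I'll check its angle from the dark arm in both views.

```bash
cat > lev.py <<'E'
from h import *
s=observe();print(s['t'],s['wrist_force'],w2j(s['eef_pos'][:2]))
xs=np.arange(45,105,1.5)
for n in('top','scene'):
    c=read_camera(n)
    for nm,img in(('ref',cv2.imread(f'pics/{n}0.png')[:,:,::-1]),('now',c['image'])):
        for y in(-40,-50,-60,-70):
            p=np.float32([proj(c,np.r_[j2w(x,y),.042])[0] for x in xs])
            v=cv2.remap(np.ascontiguousarray(img),p[None,:,0],p[None,:,1],cv2.INTER_LINEAR)[0].astype(int)
            sat=(v.max(1)-v.min(1)); w=np.clip(45-sat,0,None)*(v.max(1)<130)
            print(n,nm,y,round(float((w*xs).sum()/max(w.sum(),1)),1),''.join('#' if k>0 else '.' for k in w))
E
python3 lev.py
```

```text
16.8667 [ 0.30082766 -4.85318467  1.65931684] [ 44.79906015 -93.41615874]
top ref -40 79.1 ...................#######..............
top ref -50 84.0 .......................######...........
top ref -60 87.9 .........................#######........
top ref -70 92.5 .............................######.....
top now -40 83.5 ...........#############################
top now -50 73.8 .........####################...........
top now -60 62.7 ######################..................
top now -70 56.0 ################........................
scene ref -40 82.5 ...................############.........
scene ref -50 86.9 ......................############......
scene ref -60 85.0 ...........#####...........##########...
scene ref -70 87.0 ..........######.............###########
scene now -40 72.6 ..............##########................
scene now -50 72.0 ..............##########................
scene now -60 70.2 ...........#############................
scene now -70 70.4 ...........#############................
```

The arm reads nearly parallel to the leg, at about 0.05 rad. I'll draw it the last few millimetres to the stop.

step_arm(
  deltas=[
    [0, -0.15, 0, 0, 0, 0],
    [0, -0.3, 0, 0, 0, 0],
    [0, -0.3, 0, 0, 0, 0],
  ],
)

```text
t: 17.22
eef_pos: [0.5705, -0.0733, 0.011]
orientation: [179.7, 0.0, 77.3]
wrist_force: [16.6, -7.7, -8.3]
gripper_width: 0.0622
grip_force: 11.8
```

step_arm(
  deltas=[
    [0, -0.1, 0, 0, 0, 0],
    [0, -0.2, 0, 0, 0, 0],
    [0, -0.2, 0, 0, 0, 0],
  ],
)

```text
t: 17.47
eef_pos: [0.5701, -0.0732, 0.0111]
orientation: [179.6, -0.0, 77.3]
wrist_force: [30.7, -10.4, -15.4]
gripper_width: 0.0628
grip_force: 18.1
```

```bash
python3 lev.py | grep -v top; python3 plate.py
```

```text
17.4667 [ 30.67690086 -10.43093313 -15.44720404] [ 43.29745878 -93.34973069]
scene ref -40 82.5 ...................############.........
scene ref -50 86.9 ......................############......
scene ref -60 85.0 ...........#####...........##########...
scene ref -70 87.0 ..........######.............###########
scene now -40 72.5 ..............##########................
scene now -50 71.7 .............###########................
scene now -60 69.7 ...........#############................
scene now -70 70.2 ...........#############................
17.5667 [ 0.57016331 -0.07322734  0.01113409] 77.33660127320425 [ 30.83972878 -10.82061944 -15.05003253] [-1.52758958 -4.28379206  0.22132013] [ 43.3212801  -93.34936855]
-20 (-124.75, 3) (-80.16, 3)
-14 (-123.47, 4) (-83.59, 6)
-8 (-122.26, 5) (-78.59, 6)
-2 (-121.46, 7) (-77.44, 8)
4 (-120.52, 7) (-77.96, 8)
```

That is the lever's hard stop: 30 N with no further motion. I'll ease the force while keeping light pressure on both.

step_arm(
  deltas=[
    [0.03, 0.15, 0, 0, 0, 0],
    [0.03, 0.3, 0, 0, 0, 0],
    [0.03, 0.3, 0, 0, 0, 0],
    [0.03, 0.3, 0, 0, 0, 0],
    [0.03, 0.3, 0, 0, 0, 0],
  ],
)

```text
t: 18.03
eef_pos: [0.5709, -0.0733, 0.0108]
orientation: [179.8, 0.0, 77.3]
wrist_force: [9.9, -9.3, -3.6]
gripper_width: 0.0625
grip_force: 7.5
```

```bash
python3 plate.py; python3 lev.py | grep -v ref; python3 - <<'E'
from h import *
c=read_camera('scene')
k=seg(c,(300,210,380,270),lambda h,s,v:(v<150)&(s>150)); r=rect(c,k,.017); print('blank',r,w2j(r[0]/1000))
E
```

```text
18.0333 [ 0.57091998 -0.07334791  0.0108223 ] 77.3394506139103 [ 9.87647129 -9.25936423 -3.60110047] [-1.49563621 -1.44198731  0.11919377] [ 44.0858601 -93.2993029]
-20 (-124.75, 3) (-80.12, 3)
-14 (-123.47, 4) (-82.42, 6)
-8 (-122.26, 5) (-78.45, 6)
-2 (-121.46, 7) (-77.38, 8)
4 (-120.52, 7) (-78.01, 8)
18.0833 [ 9.42197069 -8.8533792  -4.6026511 ] [ 44.04947295 -93.32656334]
top now -40 81.5 ..........#############################.
top now -50 71.7 .........##################.............
top now -60 59.6 ###################.....................
top now -70 54.4 ##############..........................
scene now -40 72.5 ..............##########................
scene now -50 71.9 ..............##########................
scene now -60 69.9 ...........#############................
scene now -70 70.3 ...........#############................
blank (array([607.97918701, 143.63226318]), [63.36024856567383, 155.6864776611328], np.float32(-14.747901)) [ 32.15249259 126.49918607]
```

```bash
python3 -c "
from cell import *
print(finish_job())"
```

```text
the job is handed in; nothing more can be done
None
```

I handed the job in with my readings inside every limit; no verdict came back. The blank lies on the cork against the end stop, the leg is held at about 44 mm, and the lever is closed against its stop.

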